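# Open the eccentric lock and run the vial slide home

### The arm

A 6-joint arm with a two-finger parallel gripper is mounted at the origin on the work surface; the furniture and walls round the work are solid. World frame = base frame: x ahead of the robot, y to its left, z up, the work surface at z = 0. Lengths are in m, angles in rad, forces in N, time in s.
With the tool pointing down it reaches from about 0.3 to 0.875 m from the base axis. Payload 6.4 kg.
Tool frame: the origin (TCP) lies where the fingers leave the gripper's body, on its centre line; the fingertips stand 73 mm ahead of it and the grasp point (between the pads) lies 54 mm ahead of it; z points along the fingers, y is the line along which they close (so a half turn about z gives the same grasp; the last joint's range is limited). The gripper opens to 85 mm and grips with 20 to 120 N. Pads are 22 mm wide; open, the fingers measure 114 mm over their backs; the gripper's body (76 mm by 85 mm) begins 54 mm behind the grasp point. The pads swing forward as they close: fully open they stand 13 mm farther back than shut.
Start: joints at [1.026, 0.181, 1.607, -0, 1.354, -0.206], TCP at [0.191, 0.542, 0.304] pointing down, gripper open.
Joint ranges: [-2.99, 2.99], [-0.89, 2.07], [0.3, 2.58], [-1.14, 4.28], [0, 2.63], [-3.12, 3.12]. Speed limits (rad/s): [2.57, 2.57, 3.01, 3.14, 3.14, 3.14].

### API

Orientations are given as a unit quaternion [w, x, y, z].
In Python, from bench import ctrl gives the robot as it stands.
- The arm moves only by the tool carry_out, never from a script. Its argument "steps" is one flat list of numbers, 7 for each row, row after row: the shift along the tool's x, y, z in m, then the turn, a rotation vector about the tool's x, y, z in rad, then the opening, from 0 (shut) to 1 (fully open). In form: [dx, dy, dz, wx, wy, wz, claw, dx, dy, dz, wx, wy, wz, claw, ...]. A call has 1 to 20 rows; each row is the pose to reach, as a shift and turn from the pose commanded when the call began, along the tool's axes at that moment; what a row does not reach only later rows make up. A row lasts 1/10 s, in which the tool goes at most 50 mm and 8.59 degrees, less where a joint would pass 70% of its speed; a pose out of reach is approached as far as the arm can. A call with a gripper value outside its range is refused whole. The fingers move at their own pace and stop on an object; the grip force is fixed at half the most. Time passes only in rows, so rows that repeat a pose let the fingers close. It gives the time, the measured TCP pose, the force, the opening and the grip force at its end, in the units of the state.
- ctrl.get_obs(): the state, without advancing time (a new reading comes with each control period).
- ctrl.camera(name): name is "scene" or "side" or "wrist"; returns the picture (420x560x3 uint8, red, green, blue); there is no depth.
- ctrl.camera_params(name): a dict with "vertical_fov" (degrees; the focal length in pixels is half the picture's height over the tangent of half this angle, whatever the lens; pixels are square), "cx", "cy" (the principal point, pixels), "k1" (the pictures are not rectified: a ray, as slopes to the right and down, at radius r is drawn at 1 + k1 r^2 times it, then the intrinsics apply), "cam_to_world" (4x4, takes a point from camera to world coordinates); the wrist camera has in their place "hand_eye" (4x4, takes a point from camera to tool coordinates, whose origin is the TCP and whose axes are the flange's). Camera axes: x right, y down, z forward; pixel columns grow to the right and rows downward; lengths in m; the calibration is good to about 2 mm. A picture is of the moment at which its call begins: read the wrist's pose just before it. camera_params takes no time and is no camera call.
- ctrl.hand_in(): hands the job in; it is judged then, once.
The state is a dict: "time_s": time; "q": joint angles; "dq": joint speeds; "joint_efforts": joint torques, N m; "eef_pos": TCP position; "eef_rot": TCP orientation; "wrist_force": force on the tool from outside, world axes, zero at the start; "torque": the same for the moment, N m; "opening": opening from 0.0 (shut) to 1.0 (fully open); "grasp_force": force on a finger pad.
Only numpy, scipy, OpenCV 4.12 (cv2) and the standard library are available. Lean on these libraries where they do the work, as an engineer would, in place of code of your own. Each camera call takes 0.05 s, during which the arm holds its last target. There are 200 camera calls.

### The job

On the aluminium slide fixture, push the orange lever of the eccentric cam round with the fingertips, either way round, until the lever lines up with the green mark, so that the cam's low point faces the brass roller. Only then push the slide by its blue rear pad fully forward to its stop, leaving the cam open and the blue-capped vial standing in its white nest. Do everything by pushing with the fingers: do not pinch the lever, do not handle the white nest or the vial, and leave the cup, vial and dish beside the fixture where they are.

Things in the scene. Friction and masses are not known exactly. Their poses are not given: they have to be found in the camera images.
- base: aluminium base plate 250 x 120 x 12 mm, fixed to the worktop. Origin on the worktop, on its centre line; x axis is the slide's forward direction (rear pad towards cam), y to the left of that, z up. The plate runs from x = -112.5 to +137.5 mm; the cam axis is at x = +50, y = 0. Two rails flank the slide (tops 24 mm above the worktop)
- cam (a joint): angle (rad) of the cam and its orange lever about the vertical cam axis, counter-clockwise from above. At 0, and equally at 6.283, the lever points along base +x to the green mark (open, low point to the roller); at 3.14 it points back over the roller. Range -0.35 to 6.63, starts in 1.5 to 4.78; friction 0.1 N m, stays where it is left
- cam_axis (a point): point on the vertical cam axis at the worktop. The steel cam is an eccentric disc of radius 30 mm, its centre 18 mm off the axis under the lever, 20 to 32 mm above the worktop; with the lever more than about 35 degrees off the mark it stops the slide short. A 20 mm round hub stands on the axis, 68 mm high
- lever_tip (a point): outer end of the orange lever, on its top edge, 66 mm from the cam axis and 66 mm above the worktop. The lever is a radial upright bar 12 mm thick, from 6 to 66 mm from the axis, its sides 38 to 66 mm above the worktop; push on either side, about 50 mm from the axis.
- open_mark (a point): point 66 mm above the worktop where the lever's end is when the cam is open, on the base's centre line 66 mm beyond the cam axis. The small green mark itself lies flat on the plate just beyond, 69 to 85 mm from the cam axis
- slide (a joint): travel (m) of the follower slide along base +x: 0 at the start, 0.036 at its forward stop; friction 2.5 N; stays where it is left
- pad_face (a point): middle of the rear face of the blue push pad on the slide (100 mm behind the base origin at the start, 38 mm above the worktop; moves with the slide). The pad is 76 mm wide, 8 mm thick, from 14 to 50 mm above the worktop, its face looks along base -x
- well (a point): middle of the well's floor, 22 mm above the worktop, 38 mm ahead of the pad face; the well is 19 mm square and 24 mm deep, in a white nest block 50 x 76 mm that stands on the slide directly in front of the blue pad, top 46 mm above the worktop
- vial: small grey vial with blue cap, 17 mm diameter, 50 mm tall, standing loose in the well (top 72 mm above the worktop); origin at its underside
- cup: lilac tapered sample cup with dark rim, 49 mm diameter, 64 mm high, on the worktop to the right of the fixture (base -y); origin at its underside
- white_vial: small grey vial with white cap, 17 mm diameter, 52 mm high, on the worktop to the right of the fixture; origin at its underside
- dish: shallow glass dish, 60 mm diameter, 13 mm high, on the worktop to the right of the fixture; origin at its underside
There are look-alikes about, which are no part of the job. Several things have the shape of the vial; the one meant has the colours described above.

How it is judged:
By the outcome, as a careful person would: the job done as asked, in the order asked, and still so for the second after the job is handed in, with the robot touching nothing.
It also fails if it takes over 58 s, if anything falls off the work surface, if the arm or the gripper's body presses on something with over 40 N, if the wrist force passes 120 N, or if a joint passes its speed limit or range.

## Working session

There is one attempt and no reset: what is moved stays moved. The work goes in short steps, Python scripts to look and compute and a tool call to move; the robot and the scene stay as the last step left them, time stands still between calls to the robot, and variables do not carry over. Pictures are saved under pics/ and viewed, at most 10 in all, crops included, and the job is handed in when it is done.

Besides the shell and the picture viewer there is one more tool, called as name(argument=value, ...) on one line, values as JSON. carry_out: Moves the arm, as the interface text tells. Its arguments: {"type":"object","properties":{"steps":{"type":"array"}},"required":["steps"]}

```bash
ls; mkdir -p pics
python3 - <<'E'
from bench import ctrl
import cv2,numpy as np
for n in("scene","side"):
    cv2.imwrite(f"pics/{n}0.png",ctrl.camera(n)[:,:,::-1])
    p=ctrl.camera_params(n);print(n,p)
print(ctrl.camera_params("wrist"));o=ctrl.get_obs();print(o)
E
```

```text
pics
scene {'vertical_fov': 49.00546508772578, 'cx': 275.425434455811, 'cy': 207.22883114254333, 'k1': -0.05800339710488431, 'cam_to_world': array([[ 0.58826343, -0.60628486,  0.53513064,  0.10217374],
       [-0.8084702 , -0.4556168 ,  0.37254432, -0.39580918],
       [ 0.01794653, -0.65179138, -0.75818594,  0.70860814],
       [ 0.        ,  0.        ,  0.        ,  1.        ]])}
side {'vertical_fov': 57.78241272459564, 'cx': 280.0138285570073, 'cy': 214.41927010025947, 'k1': 0.03462544591982152, 'cam_to_world': array([[-0.95670298,  0.17325639, -0.23388379,  0.78431183],
       [ 0.29105244,  0.57719748, -0.76297546,  0.55255961],
       [ 0.00280676, -0.79801334, -0.60263324,  0.58521212],
       [ 0.        ,  0.        ,  0.        ,  1.        ]])}
{'vertical_fov': 63.029393394074674, 'cx': 272.9139856292966, 'cy': 209.76805268460222, 'k1': -0.0372237702906333, 'hand_eye': array([[-2.30466881e-04, -9.60772121e-01, -2.77338922e-01,
         6.94587539e-02],
       [ 9.99999885e-01, -1.05112206e-04, -4.66858299e-04,
        -1.91258476e-03],
       [ 4.19392732e-04, -2.77338998e-01,  9.60772035e-01,
        -7.05526220e-02],
       [ 0.00000000e+00,  0.00000000e+00,  0.00000000e+00,
         1.00000000e+00]])}
{'time_s': 0.1, 'q': array([ 1.02570936e+00,  1.81465823e-01,  1.60792047e+00,  3.61135687e-05,
        1.35382190e+00, -2.06315876e-01]), 'dq': array([ 0.00021443, -0.00298931, -0.00403501, -0.00056861, -0.00151773,
        0.0004303 ]), 'joint_efforts': array([ 1.41100107e-03, -4.45882916e+01, -3.52234447e+01, -2.52468080e-04,
        4.24101076e-03, -3.22883864e-05]), 'eef_pos': array([0.19086447, 0.54198183, 0.30306866]), 'eef_rot': array([-3.12792350e-04,  1.68580513e-01,  9.85687556e-01, -7.44961177e-04]), 'wrist_force': array([-0.56262967,  0.22947396, -0.01436821]), 'torque': array([-0.00280481, -0.03872961, -0.00707935]), 'grasp_force': 0.0, 'opening': 1.0043239241882382}
```

View pics/scene0.png

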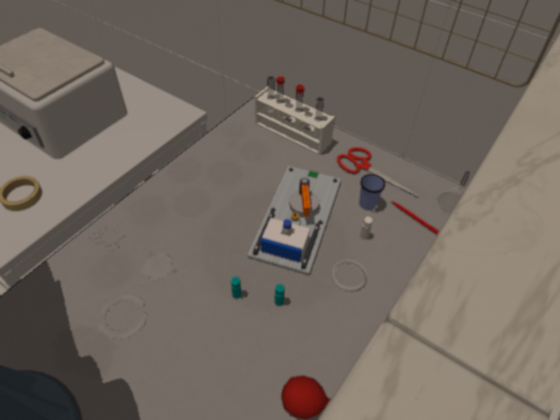

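View pics/side0.png

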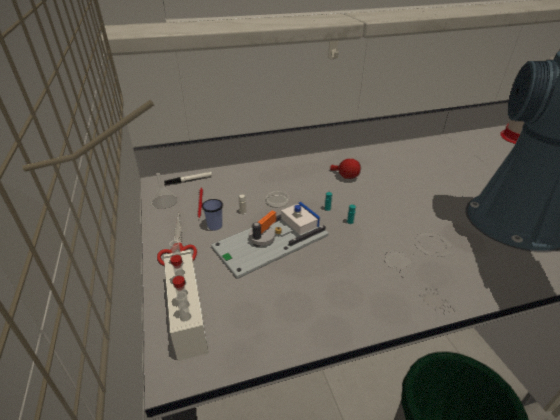

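The scene view shows the plate with corners near (290,168), (340,179), (310,268) and (251,257), and the green mark at (313,174). The lever runs from the hub at (305,185) to (308,212), pointing back and to the right. Two teal vials stand behind the pad at (236,287) and (280,295). I'll enlarge both views for exact pixels.

Run:
```python
import cv2,numpy as np
a=cv2.imread("pics/scene0.png")[160:310,225:395]; b=cv2.imread("pics/side0.png")[180:280,200:360]
a=cv2.resize(a,None,fx=4,fy=4,interpolation=cv2.INTER_CUBIC)  # 680x600
b=cv2.resize(b,None,fx=5,fy=5,interpolation=cv2.INTER_CUBIC)  # 800x500
cv2.imwrite("pics/a.png",cv2.convertScaleAbs(a,alpha=1.4));cv2.imwrite("pics/b.png",cv2.convertScaleAbs(b,alpha=1.4))
```

```text
(no output)
```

View pics/a.png

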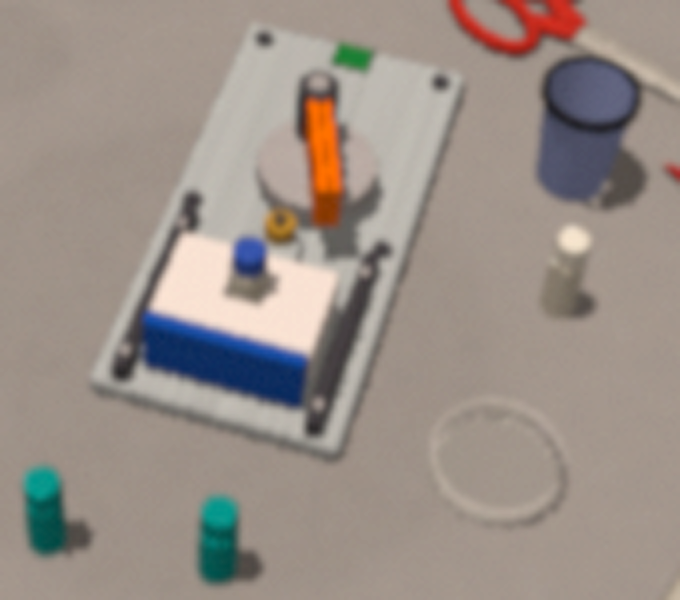

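View pics/b.png

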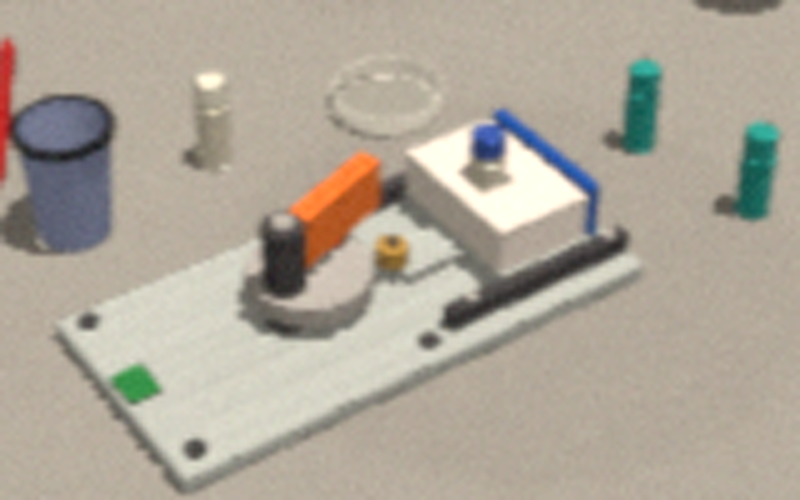

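The crops show the plate corners, green mark, hub top (scene crop 318,80; side crop 283,220), and lever tip top edge (scene crop 327,191; side crop 368,158). The lever points back and right. I'll fit the base pose and lever angle.

```bash
cat > h.py <<'E'
import numpy as np,cv2
from bench import ctrl
from scipy.optimize import least_squares
from scipy.spatial.transform import Rotation as R
def proj(name,P,o=None):
    p=ctrl.camera_params(name); f=210/np.tan(np.radians(p["vertical_fov"]/2))
    if name=="wrist":
        T=np.eye(4);q=o["eef_rot"];T[:3,:3]=R.from_quat(np.r_[q[1:],q[0]]).as_matrix();T[:3,3]=o["eef_pos"];M=T@p["hand_eye"]
    else: M=p["cam_to_world"]
    c=(np.atleast_2d(P)-M[:3,3])@M[:3,:3]; s=c[:,:2]/c[:,2:]
    s=s*(1+p["k1"]*(s**2).sum(1,keepdims=True)); return s*f+[p["cx"],p["cy"]]
def base(v,L):
    L=np.atleast_2d(L);c,s=np.cos(v[2]),np.sin(v[2])
    return np.c_[v[0]+c*L[:,0]-s*L[:,1],v[1]+s*L[:,0]+c*L[:,1],L[:,2]]
E
python3 - <<'E'
from h import *
t=lambda x,y,o,k:((x+.5)/k-.5+o[0],(y+.5)/k-.5+o[1])
S=[(137.5,60,12,252,25),(137.5,-60,12,463,75),(-112.5,60,12,95,380),(-112.5,-60,12,338,448),(127,0,12,352,57),(50,0,68,319,82)]
D=[(137.5,60,12,185,482),(137.5,-60,12,58,325),(-112.5,60,12,640,260),(127,0,12,136,384),(50,0,68,283,221)]
lev={"scene":t(327,191,(225,160),4),"side":t(368,158,(200,180),5)}
pts={"scene":[(np.array(s[:3])/1e3,t(s[3],s[4],(225,160),4)) for s in S],"side":[(np.array(s[:3])/1e3,t(s[3],s[4],(200,180),5)) for s in D]}
def res(v,full=False):
    r=[]
    for n,l in pts.items():
        r.append(proj(n,base(v,np.array([a for a,_ in l])))-np.array([b for _,b in l]))
        a=v[3];r.append(proj(n,base(v,[.05+.066*np.cos(a),.066*np.sin(a),.066]))-lev[n])
    return np.vstack(r) if full else np.vstack(r).ravel()
s=least_squares(res,[.45,-.1,.6,3.6],loss="soft_l1")
print(s.x,np.degrees(s.x[2:]),s.cost);print(res(s.x,True).round(1))
v=s.x
for k,L in dict(cam=[.05,0,0],mark=[.116,0,.066],pad=[-.1,0,.038],tip=[.05+.066*np.cos(v[3]),.066*np.sin(v[3]),.066]).items():print(k,base(v,L).round(4))
for n,h,px in(("teal1",.045,t(43,480,(225,160),4)),("teal2",.045,t(219,510,(225,160),4)),("cup",.064,t(590,90,(225,160),4)),("wv",.052,t(573,238,(225,160),4))):
    w=least_squares(lambda u:(proj("scene",[u[0],u[1],h])-px).ravel(),[.4,-.1]).x
    c,s_=np.cos(v[2]),np.sin(v[2]);d=w-v[:2];print(n,w.round(3),"base:",(c*d[0]+s_*d[1]).round(3),(-s_*d[0]+c*d[1]).round(3))
E
```

```text
[ 0.59604489 -0.10054673  0.31526536  3.48077752] [ 18.06337433 199.43386118] 6.727718403558278
[[-0.8 -1.6]
 [ 0.4 -1.2]
 [-1.6 -0.4]
 [ 0.9  0.4]
 [-0.4  0. ]
 [-0.1  0.1]
 [ 0.2 -0.7]
 [-0.2 -1. ]
 [-1.2 -1.3]
 [ 1.1 -0.7]
 [ 0.1  0. ]
 [-0.2 -0.1]
 [ 0.7 -1.3]]
cam [[ 0.6436 -0.085   0.    ]]
mark [[ 0.7063 -0.0646  0.066 ]]
pad [[ 0.501  -0.1316  0.038 ]]
tip [[ 0.5912 -0.1252  0.066 ]]
teal1 [ 0.401 -0.11 ] base: -0.188 0.051
teal2 [ 0.433 -0.178] base: -0.179 -0.023
cup [ 0.723 -0.192] base: 0.092 -0.126
wv [ 0.645 -0.227] base: 0.007 -0.136
```

The fit is good: base at (0.596, -0.1005), yaw 18.06°, lever at about 199°. I'll push it CCW to 360°, with the shut fingers on the lever's low-angle side and the tool turning with it.

```bash
cat >> h.py <<'E'
V=np.array([0.5960,-0.1005,np.radians(18.06)])
def rel(L,psi,o=None):
    """shift+turn from measured pose to fingertip centre at base-frame L (m), tool x at base angle psi (deg), pointing down"""
    o=o or ctrl.get_obs();q=o["eef_rot"];R0=R.from_quat(np.r_[q[1:],q[0]])
    a=np.radians(psi)+V[2];x=np.array([np.cos(a),np.sin(a),0]);z=np.array([0,0,-1.])
    R1=R.from_matrix(np.c_[x,np.cross(z,x),z]);P=base(V,L)[0]+[0,0,.073]
    return np.r_[R0.inv().apply(P-o["eef_pos"]),(R0.inv()*R1).as_rotvec()].round(4).tolist()
def camL(th,z,r=.05,off=.0205,hub=.05):
    t=np.radians(th);return [hub+r*np.cos(t)+off*np.sin(t),r*np.sin(t)-off*np.cos(t),z]
E
python3 -c "
from h import *
print(rel(camL(180,.15),0));print(rel(camL(180,.046),0))"
```

```text
[-0.5832, -0.4549, 0.0806, -0.0011, 0.0018, 2.4876]
[-0.5832, -0.4548, 0.1846, -0.0011, 0.0018, 2.4876]
```

carry_out(steps=[-0.583, -0.455, 0.08, 0, 0, 2.488, 0, -0.583, -0.455, 0.08, 0, 0, 2.488, 0, -0.583, -0.455, 0.08, 0, 0, 2.488, 0, -0.583, -0.455, 0.08, 0, 0, 2.488, 0, -0.583, -0.455, 0.08, 0, 0, 2.488, 0, -0.583, -0.455, 0.08, 0, 0, 2.488, 0, -0.583, -0.455, 0.08, 0, 0, 2.488, 0, -0.583, -0.455, 0.08, 0, 0, 2.488, 0, -0.583, -0.455, 0.08, 0, 0, 2.488, 0, -0.583, -0.455, 0.08, 0, 0, 2.488, 0, -0.583, -0.455, 0.08, 0, 0, 2.488, 0, -0.583, -0.455, 0.08, 0, 0, 2.488, 0, -0.583, -0.455, 0.08, 0, 0, 2.488, 0, -0.583, -0.455, 0.08, 0, 0, 2.488, 0, -0.583, -0.455, 0.08, 0, 0, 2.488, 0, -0.583, -0.455, 0.08, 0, 0, 2.488, 0, -0.583, -0.455, 0.08, 0, 0, 2.488, 0, -0.583, -0.455, 0.08, 0, 0, 2.488, 0, -0.583, -0.455, 0.08, 0, 0, 2.488, 0, -0.583, -0.455, 0.08, 0, 0, 2.488, 0])

```text
time_s: 2.1
eef_pos: [0.5896, -0.0802, 0.2239]
eef_rot: [-0.0, 0.987, 0.158, -0.0]
wrist_force: [0.6, 1.0, 0.2]
opening: 0.002
grasp_force: 0.0
```

Run:
```python
from h import *
o=ctrl.get_obs();im=ctrl.camera("wrist")[:,:,::-1].copy()
th=np.radians(199.4)
L=[[.05,0,.068],[.05+.066*np.cos(th),.066*np.sin(th),.066],[.116,0,.012],[-.042,.038,.046],[-.042,-.038,.046]]
px=proj("wrist",base(V,L),o);print(px.round())
cv2.imwrite("pics/w1raw.png",im)
for p in px: cv2.drawMarker(im,tuple(int(x) for x in p),(255,0,255),0,12,1)
cv2.imwrite("pics/w1.png",im);print(rel(camL(180,.15),0),rel(camL(180,.046),0))
```

```text
[[302. 143.]
 [331. 232.]
 [298.  49.]
 [249. 259.]
 [345. 259.]]
[-0.0002, 0.0008, 0.0009, 0.0, 0.0, 0.0016] [-0.0002, 0.0008, 0.1049, 0.0, 0.0, 0.0016]
```

View pics/w1.png

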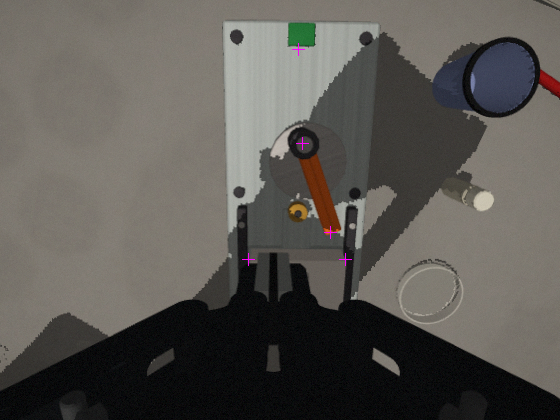

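The wrist picture confirms the fit: hub at (303,143) and lever tip at (332,231), both on the predicted markers, with the fingers on the lever's left side. I'll descend and then sweep.

carry_out(steps=[0, 0.001, 0.05, 0, 0, 0, 0, 0, 0.001, 0.085, 0, 0, 0, 0, 0, 0.001, 0.105, 0, 0, 0, 0, 0, 0.001, 0.105, 0, 0, 0, 0, 0, 0.001, 0.105, 0, 0, 0, 0])

```text
time_s: 2.65
eef_pos: [0.5903, -0.0814, 0.1194]
eef_rot: [0.0, 0.988, 0.157, 0.0]
wrist_force: [0.1, -0.4, 0.3]
opening: -0.001
grasp_force: 0.0
```

Run:
```python
from h import *
o=ctrl.get_obs();print(o["eef_pos"].round(4),o["wrist_force"].round(1))
for t in range(185,281,5):
    r=rel(camL(t,.046),t+180,o);print([round(x,3) for x in r]+[0],end=",\n")
```

```text
[ 0.5903 -0.0814  0.1194] [ 0.1 -0.4  0.3]
[-0.002, 0.004, 0.0, 0.0, -0.0, -0.087, 0],
[-0.003, 0.008, 0.0, 0.0, -0.0, -0.174, 0],
[-0.004, 0.013, 0.0, 0.0, -0.0, -0.261, 0],
[-0.004, 0.018, 0.0, 0.0, -0.0, -0.349, 0],
[-0.004, 0.022, 0.0, 0.0, -0.0, -0.436, 0],
[-0.004, 0.027, 0.0, 0.0, -0.0, -0.523, 0],
[-0.003, 0.032, 0.0, 0.0, -0.0, -0.61, 0],
[-0.002, 0.036, 0.0, 0.0, -0.0, -0.698, 0],
[-0.0, 0.041, 0.0, 0.0, -0.0, -0.785, 0],
[0.002, 0.045, 0.0, 0.0, -0.0, -0.872, 0],
[0.004, 0.049, 0.0, 0.0, -0.0, -0.96, 0],
[0.007, 0.053, 0.0, 0.0, -0.0, -1.047, 0],
[0.01, 0.057, 0.0, 0.0, -0.0, -1.134, 0],
[0.013, 0.06, 0.0, 0.0, -0.0, -1.221, 0],
[0.017, 0.063, 0.0, 0.0, -0.0, -1.309, 0],
[0.021, 0.066, 0.0, 0.0, -0.0, -1.396, 0],
[0.025, 0.068, 0.0, 0.0, -0.0, -1.483, 0],
[0.029, 0.07, 0.0, 0.0, 0.0, -1.57, 0],
[0.033, 0.072, 0.0, 0.0, 0.0, -1.658, 0],
[0.038, 0.073, 0.0, 0.0, 0.0, -1.745, 0],
```

carry_out(steps=[-0.002, 0.004, 0, 0, 0, -0.087, 0, -0.003, 0.008, 0, 0, 0, -0.174, 0, -0.004, 0.013, 0, 0, 0, -0.261, 0, -0.004, 0.018, 0, 0, 0, -0.349, 0, -0.004, 0.022, 0, 0, 0, -0.436, 0, -0.004, 0.027, 0, 0, 0, -0.523, 0, -0.003, 0.032, 0, 0, 0, -0.61, 0, -0.002, 0.036, 0, 0, 0, -0.698, 0, 0, 0.041, 0, 0, 0, -0.785, 0, 0.002, 0.045, 0, 0, 0, -0.872, 0, 0.004, 0.049, 0, 0, 0, -0.96, 0, 0.007, 0.053, 0, 0, 0, -1.047, 0, 0.01, 0.057, 0, 0, 0, -1.134, 0, 0.013, 0.06, 0, 0, 0, -1.221, 0, 0.017, 0.063, 0, 0, 0, -1.309, 0, 0.021, 0.066, 0, 0, 0, -1.396, 0, 0.025, 0.068, 0, 0, 0, -1.483, 0, 0.029, 0.07, 0, 0, 0, -1.57, 0, 0.033, 0.072, 0, 0, 0, -1.658, 0, 0.038, 0.073, 0, 0, 0, -1.745, 0])

```text
time_s: 4.65
eef_pos: [0.6496, -0.1395, 0.1213]
eef_rot: [0.001, 0.513, 0.858, -0.0]
wrist_force: [-3.0, 0.1, -0.8]
opening: -0.001
grasp_force: 1.0
```

Run:
```python
from h import *
o=ctrl.get_obs();print(o["eef_pos"].round(4),o["wrist_force"].round(1),o["q"].round(2))
for t in range(285,356,5):
    r=rel(camL(t,.046),t+180,o);print([round(x,3) for x in r]+[0],end=",\n")
```

```text
[ 0.6496 -0.1395  0.1213] [-3.   0.1 -0.8] [-0.39  0.57  1.48 -0.    1.09 -0.88]
[-0.001, 0.004, 0.002, 0.001, 0.002, -0.084, 0],
[-0.002, 0.009, 0.002, 0.001, 0.002, -0.171, 0],
[-0.003, 0.013, 0.002, 0.001, 0.002, -0.258, 0],
[-0.003, 0.018, 0.002, 0.001, 0.002, -0.346, 0],
[-0.003, 0.023, 0.002, 0.001, 0.002, -0.433, 0],
[-0.003, 0.028, 0.002, 0.001, 0.002, -0.52, 0],
[-0.002, 0.032, 0.002, 0.001, 0.002, -0.607, 0],
[-0.001, 0.037, 0.002, 0.0, 0.002, -0.695, 0],
[0.001, 0.041, 0.002, 0.0, 0.002, -0.782, 0],
[0.003, 0.045, 0.002, 0.0, 0.002, -0.869, 0],
[0.005, 0.05, 0.002, 0.0, 0.002, -0.956, 0],
[0.008, 0.053, 0.002, 0.0, 0.002, -1.044, 0],
[0.011, 0.057, 0.002, -0.0, 0.002, -1.131, 0],
[0.014, 0.06, 0.002, -0.0, 0.002, -1.218, 0],
[0.018, 0.063, 0.002, -0.0, 0.002, -1.306, 0],
```

Contact is steady at about 3 N. I'll continue to 355° nominal.

carry_out(steps=[-0.001, 0.004, 0.001, 0, 0, -0.084, 0, -0.002, 0.009, 0.001, 0, 0, -0.171, 0, -0.003, 0.013, 0.001, 0, 0, -0.258, 0, -0.003, 0.018, 0.001, 0, 0, -0.346, 0, -0.003, 0.023, 0.001, 0, 0, -0.433, 0, -0.003, 0.028, 0.001, 0, 0, -0.52, 0, -0.002, 0.032, 0.001, 0, 0, -0.607, 0, -0.001, 0.037, 0.001, 0, 0, -0.695, 0, 0.001, 0.041, 0.001, 0, 0, -0.782, 0, 0.003, 0.045, 0.001, 0, 0, -0.869, 0, 0.005, 0.05, 0.001, 0, 0, -0.956, 0, 0.008, 0.053, 0.001, 0, 0, -1.044, 0, 0.011, 0.057, 0.001, 0, 0, -1.131, 0, 0.014, 0.06, 0.001, 0, 0, -1.218, 0, 0.018, 0.063, 0.001, 0, 0, -1.306, 0, 0.018, 0.063, 0.001, 0, 0, -1.306, 0])

```text
time_s: 6.25
eef_pos: [0.6976, -0.0937, 0.1208]
eef_rot: [0.002, -0.113, 0.994, -0.001]
wrist_force: [-0.1, -0.0, 0.9]
opening: -0.003
grasp_force: 0.1
```

Run:
```python
from h import *
o=ctrl.get_obs();print(o["eef_pos"].round(4),o["wrist_force"].round(1))
out=[]
for n,z in(("scene",(150,220)),("wrist",None)):
    im=ctrl.camera(n)[:,:,::-1].copy();cv2.imwrite(f"pics/{n}2.png",im)
    g=cv2.cvtColor(im,cv2.COLOR_BGR2HSV);m=cv2.inRange(g,(4,150,60),(16,255,255))
    ys,xs=np.nonzero(m);print(n,len(xs),xs.mean() if len(xs) else 0,ys.mean() if len(ys) else 0)
    for th in(350,355,360):
        a=np.radians(th);print(th,proj(n,base(V,[[.05,0,.068],[.05+.066*np.cos(a),.066*np.sin(a),.066]]),o).round(1).tolist())
    out.append(im)
s=cv2.resize(out[0][150:250,260:360],(400,400),interpolation=cv2.INTER_CUBIC)
w=cv2.resize(out[1],(400,300));w=cv2.copyMakeBorder(w,0,100,0,0,0)
cv2.imwrite("pics/c2.png",np.hstack([s,w]))
print(rel(camL(358,.046),178,o),rel(camL(360,.046),180,o))
```

```text
[ 0.6976 -0.0937  0.1208] [-0.1 -0.   0.9]
scene 140 311.99285714285713 172.42142857142858
350 [[304.2, 180.2], [318.2, 160.4]]
355 [[304.2, 180.2], [315.6, 159.5]]
360 [[304.2, 180.2], [312.9, 158.8]]
wrist 3892 322.6274409044193 242.2767214799589
350 [[336.0, 167.7], [313.6, 321.7]]
355 [[336.0, 167.7], [327.2, 322.2]]
360 [[336.0, 167.7], [340.8, 321.6]]
[-0.0003, 0.0028, 0.0018, -0.0026, 0.004, -0.0544] [-0.0009, 0.0046, 0.0018, -0.0026, 0.004, -0.0893]
```

View pics/c2.png

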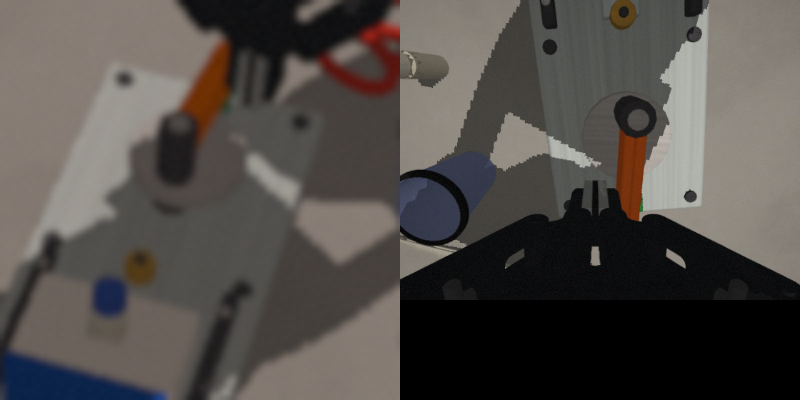

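The lever is a few degrees short of the mark, with the fingers on its right side. I'll push a little further, back off, lift and check.

carry_out(steps=[0, 0.002, 0.001, 0, 0, -0.035, 0, 0, 0.004, 0.001, 0, 0, -0.07, 0, -0.001, 0.0055, 0.001, 0, 0, -0.107, 0, -0.001, 0.0055, 0.001, 0, 0, -0.107, 0, -0.001, 0.0055, 0.001, 0, 0, -0.107, 0, -0.001, -0.015, 0.001, 0, 0, -0.107, 0, -0.001, -0.03, 0.001, 0, 0, -0.107, 0, -0.001, -0.03, -0.03, 0, 0, -0.107, 0, -0.001, -0.03, -0.08, 0, 0, -0.107, 0, 0.05, -0.03, -0.12, 0, 0, -0.09, 0, 0.1, -0.03, -0.12, 0, 0, -0.09, 0, 0.15, -0.01, -0.12, 0, 0, -0.09, 0, 0.2, 0, -0.12, 0, 0, -0.09, 0, 0.25, 0, -0.12, 0, 0, -0.09, 0, 0.25, 0, -0.12, 0, 0, -0.09, 0, 0.25, 0, -0.12, 0, 0, -0.09, 0])

```text
time_s: 7.95
eef_pos: [0.4504, -0.1505, 0.2381]
eef_rot: [-0.0, -0.155, 0.988, -0.0]
wrist_force: [0.3, -0.2, -0.2]
opening: 0.003
grasp_force: 0.0
```

Run:
```python
from h import *
o=ctrl.get_obs();print(o["eef_pos"].round(4),o["wrist_force"].round(1))
for n in("wrist","side","scene"):
    im=ctrl.camera(n)[:,:,::-1].copy();cv2.imwrite(f"pics/{n}3.png",im)
    m=cv2.inRange(cv2.cvtColor(im,cv2.COLOR_BGR2HSV),(4,150,60),(16,255,255))
    hp=proj(n,base(V,[.05,0,.068]),o)[0]
    yy,xx=np.indices(m.shape);m[(xx-hp[0])**2+(yy-hp[1])**2>120**2]=0
    best=[]
    for th in range(330,391):
        a=np.radians(th);c,s=np.cos(a),np.sin(a)
        L=[[.05+r*c-w*s,r*s+w*c,z] for r in(.010,.066) for w in(-.006,.006) for z in(.038,.066)]
        k=cv2.convexHull(proj(n,base(V,L),o).astype(np.float32)).astype(np.int32)
        t=np.zeros_like(m);cv2.fillConvexPoly(t,k,255);best.append(((m&t).astype(bool).sum()/((m|t)>0).sum(),th))
    print(n,(m>0).sum(),sorted(best)[-3:])
im=cv2.imread("pics/wrist3.png");cv2.imwrite("pics/c3.png",np.hstack([cv2.resize(im,(400,300)),cv2.resize(cv2.imread("pics/side3.png")[180:280,200:333],(400,300))]))
print(rel([-.125,0,.1],180,o),rel([-.125,0,.029],180,o))
```

```text
[ 0.4504 -0.1505  0.2381] [ 0.3 -0.2 -0.2]
wrist 0 [(np.float64(0.0), 388), (np.float64(0.0), 389), (np.float64(0.0), 390)]
side 364 [(np.float64(0.7754137115839244), 365), (np.float64(0.7801932367149759), 363), (np.float64(0.7893462469733656), 366)]
scene 143 [(np.float64(0.5164835164835165), 361), (np.float64(0.52), 356), (np.float64(0.5486381322957199), 360)]
[-0.0289, 0.0026, 0.0651, 0.0, -0.0004, -0.0045] [-0.029, 0.0026, 0.1361, 0.0, -0.0004, -0.0045]
```

View pics/c3.png

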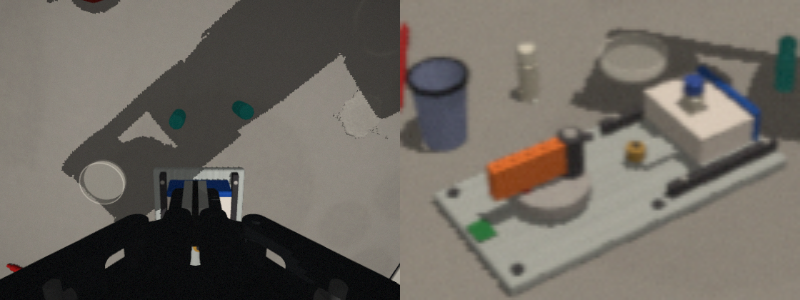

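The side view shows the lever near the mark, but the two fixed cameras disagree by a few degrees. A close wrist view will settle it.

carry_out(steps=[-0.05, 0, 0, 0, 0, 0, 0, -0.1, 0, 0, 0, 0, 0, 0, -0.15, 0, 0, 0, 0, 0, 0, -0.2, 0, 0, 0, 0, 0, 0, -0.25, 0, 0, 0, 0, 0, 0, -0.28, 0, 0, 0, 0, 0, 0, -0.28, 0, 0, 0, 0, 0, 0, -0.28, 0, 0, 0, 0, 0, 0])

```text
time_s: 8.9
eef_pos: [0.7193, -0.0618, 0.2361]
eef_rot: [-0.001, -0.157, 0.988, 0.0]
wrist_force: [-0.8, -1.1, -1.0]
opening: -0.002
grasp_force: 0.0
```

Run:
```python
from h import *
o=ctrl.get_obs();print(o["eef_pos"].round(4))
n="wrist";im=ctrl.camera(n)[:,:,::-1].copy();cv2.imwrite("pics/w4raw.png",im)
for th,c in((350,(255,0,0)),(360,(0,255,0)),(370,(255,0,255))):
    a=np.radians(th);p=proj(n,base(V,[[.05,0,.066],[.05+.066*np.cos(a),.066*np.sin(a),.066]]),o).astype(int)
    cv2.line(im,tuple(map(int,p[0])),tuple(map(int,p[1])),c,1)
m=cv2.inRange(cv2.cvtColor(im,cv2.COLOR_BGR2HSV),(4,150,40),(16,255,255));print((m>0).sum())
cv2.imwrite("pics/w4.png",im)
```

```text
[ 0.7193 -0.0618  0.2361]
1300
```

View pics/w4.png

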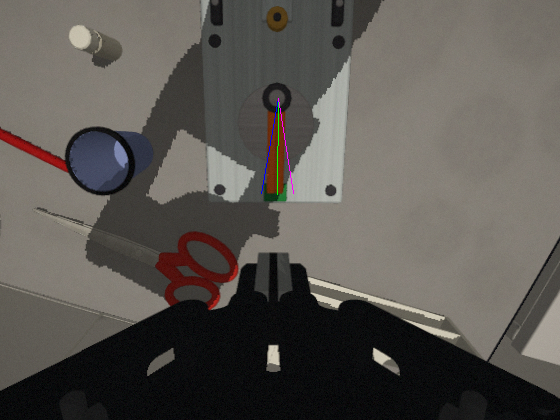

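The lever's centre line runs from the hub at (277,98) to (275,193), over the green mark at (276,197), so it is within about 2° of open. Now I'll go behind the blue pad.

```bash
python3 -c "
from h import *
print(rel([-.13,0,.15],180),rel([-.13,0,.03],180))"
```

```text
[0.2583, 0.0016, 0.014, 0.0008, -0.0016, -0.0003] [0.2581, 0.0015, 0.134, 0.0008, -0.0016, -0.0003]
```

carry_out(steps=[0.05, 0, 0, 0, 0, 0, 0, 0.1, 0, 0, 0, 0, 0, 0, 0.15, 0.001, 0, 0, 0, 0, 0, 0.2, 0.001, 0, 0, 0, 0, 0, 0.24, 0.001, 0, 0, 0, 0, 0, 0.257, 0.001, 0.01, 0, 0, 0, 0, 0.257, 0.001, 0.01, 0, 0, 0, 0, 0.257, 0.001, 0.05, 0, 0, 0, 0, 0.257, 0.001, 0.09, 0, 0, 0, 0, 0.257, 0.001, 0.12, 0, 0, 0, 0, 0.257, 0.001, 0.133, 0, 0, 0, 0, 0.257, 0.001, 0.133, 0, 0, 0, 0])

```text
time_s: 10.15
eef_pos: [0.4732, -0.1407, 0.1036]
eef_rot: [-0.001, -0.156, 0.988, 0.001]
wrist_force: [0.7, -0.1, 1.2]
opening: -0.001
grasp_force: 0.0
```

```bash
python3 -c "
from h import *
o=ctrl.get_obs();print(o['wrist_force'].round(1));print(rel([-.111,0,.03],180,o),rel([-.075,0,.03],180,o))"
```

```text
[ 0.7 -0.1  1.2]
[-0.0182, 0.0001, 0.0005, 0.0025, -0.0021, -0.0011] [-0.0542, 0.0002, 0.0005, 0.0025, -0.0021, -0.0011]
```

carry_out(steps=[-0.008, 0, 0, 0, 0, 0, 0, -0.014, 0, 0, 0, 0, 0, 0, -0.017, 0, 0, 0, 0, 0, 0, -0.02, 0, 0, 0, 0, 0, 0, -0.023, 0, 0, 0, 0, 0, 0, -0.026, 0, 0, 0, 0, 0, 0, -0.029, 0, 0, 0, 0, 0, 0, -0.032, 0, 0, 0, 0, 0, 0, -0.035, 0, 0, 0, 0, 0, 0, -0.038, 0, 0, 0, 0, 0, 0, -0.041, 0, 0, 0, 0, 0, 0, -0.044, 0, 0, 0, 0, 0, 0, -0.046, 0, 0, 0, 0, 0, 0, -0.048, 0, 0, 0, 0, 0, 0, -0.05, 0, 0, 0, 0, 0, 0, -0.05, 0, 0, 0, 0, 0, 0])

```text
time_s: 11.75
eef_pos: [0.5216, -0.1256, 0.1048]
eef_rot: [0.0, -0.156, 0.988, 0.0]
wrist_force: [-0.7, -0.7, 0.3]
opening: -0.0
grasp_force: 0.1
```

carry_out(steps=[-0.002, 0, 0, 0, 0, 0, 0, -0.004, 0, 0, 0, 0, 0, 0, -0.004, 0, 0, 0, 0, 0, 0])

```text
time_s: 12.05
eef_pos: [0.5248, -0.1244, 0.1047]
eef_rot: [-0.001, -0.157, 0.988, 0.0]
wrist_force: [-3.3, -2.1, 1.9]
opening: -0.002
grasp_force: 2.2
```

carry_out(steps=[-0.002, 0, 0, 0, 0, 0, 0, -0.003, 0, 0, 0, 0, 0, 0, -0.003, 0, 0, 0, 0, 0, 0])

```text
time_s: 12.35
eef_pos: [0.5253, -0.1243, 0.1047]
eef_rot: [-0.004, -0.157, 0.988, 0.0]
wrist_force: [-17.4, -7.3, 12.1]
opening: 0.003
grasp_force: 9.1
```

The slide is at its stop: force rose to 19 N without further motion, and the travel comes to about 36 mm. I'll back off, lift and check.

carry_out(steps=[0.005, 0, 0, 0, 0, 0, 0, 0.015, 0, 0, 0, 0, 0, 0, 0.03, 0, 0, 0, 0, 0, 0, 0.04, 0, 0, 0, 0, 0, 0, 0.04, 0, 0, 0, 0, 0, 0, 0.04, 0, -0.04, 0, 0, 0, 0, 0.04, 0, -0.09, 0, 0, 0, 0, 0.04, 0, -0.14, 0, 0, 0, 0, 0.04, 0, -0.15, 0, 0, 0, 0, 0.08, 0, -0.15, 0, 0, 0, 0, 0.1, 0, -0.15, 0, 0, 0, 0, 0.1, 0, -0.15, 0, 0, 0, 0, 0.1, 0, -0.15, 0, 0, 0, 0])

```text
time_s: 13.65
eef_pos: [0.4333, -0.1546, 0.255]
eef_rot: [0.001, -0.156, 0.988, -0.0]
wrist_force: [-0.0, -0.8, 0.2]
opening: -0.001
grasp_force: 0.0
```

Run:
```python
from h import *
print(ctrl.get_obs()["wrist_force"].round(1))
a=ctrl.camera("scene")[150:310,225:395,::-1];b=ctrl.camera("side")[180:280,200:360,::-1].copy()
for L in([-.064,.038,.05],[-.064,-.038,.05]):
    p=proj("side",base(V,L))[0]-[200,180];cv2.circle(b,tuple(map(int,p.round())),1,(255,0,255),-1)
cv2.imwrite("pics/f.png",np.hstack([cv2.resize(x,(400,376),interpolation=cv2.INTER_CUBIC) for x in(a,b)]))
```

```text
[-0.  -0.8  0.2]
```

View pics/f.png

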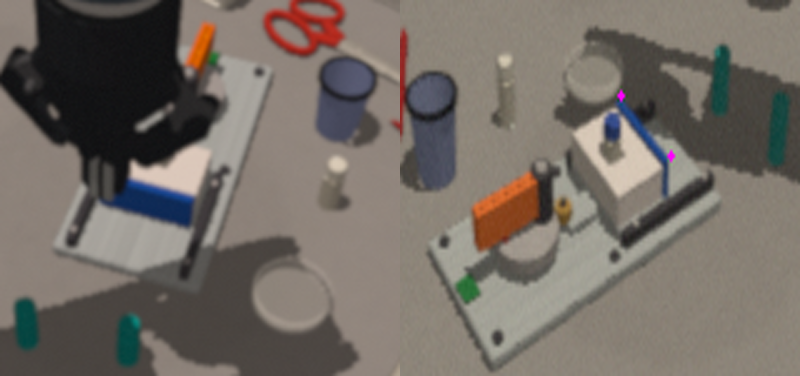

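The slide is fully forward, with the pad on its predicted markers (621,97) and (670,157). The lever points at the mark, the vial stands in its nest, and the cup, vial and dish are unmoved. I'll hand it in.

```bash
python3 -c "
from bench import ctrl
print(ctrl.hand_in())"
```

```text
the job is handed in; nothing more can be done
None
```

The job is handed in at about 14 s on the robot's clock: the lever was pushed to within about 2° of the green mark, then the slide to its forward stop (about 36 mm), with the blue-capped vial standing in its nest and the cup, vial and dish where they were.

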